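# Find the loose spindle clamp with the feeler

### The arm

A 6-joint arm with a two-finger parallel gripper is mounted at the origin on the work surface. World frame = base frame: x ahead of the robot, y to its left, z up, the work surface at z = 0. Lengths are in m, angles in rad, forces in N, time in s.
With the tool pointing down it reaches from about 0.325 to 0.775 m from the base axis. Payload 5.5 kg.
Tool frame: the origin (TCP) lies on the centre line of the jaws, within the pads' length; the fingertips stand 22 mm ahead of it and the grasp point (between the pads) lies 3 mm ahead of it; z points along the fingers, y is the line along which they close (so a half turn about z gives the same grasp; the last joint's range is limited). The gripper opens to 88 mm and grips with 3 to 60 N. Pads are 20 mm wide; open, the fingers measure 115 mm over their backs; the gripper's body (75 mm by 178 mm) begins 61 mm behind the grasp point.
Start: joints at [-1.222, 0.091, 1.231, -0, 1.82, -0.057], TCP at [0.237, -0.551, 0.245] pointing down, gripper open.
Joint ranges: [-2.87, 2.87], [-0.86, 2.18], [0.17, 2.46], [-1.51, 4.65], [0.06, 2.69], [-2.65, 2.65]. Speed limits (rad/s): [2.57, 2.57, 3.01, 3.14, 3.14, 3.14].

### API

Orientations are given as [roll, pitch, yaw] about the fixed x, y, z axes, in that order (R = Rz(yaw) Ry(pitch) Rx(roll)).
In Python, from cell import env gives the robot as it stands.
- The arm moves only by the shell command python3 -m handwheel 'ROWS'. ROWS is JSON, a list of rows, each an object with "rotation": the turn, a rotation vector about the tool's x, y, z in rad, a list of three; "slide": the shift along the tool's x, y, z in cm, a list of three; "claw": the finger opening in cm, from 0 to 8.78. In form: [{"rotation": [wx, wy, wz], "slide": [tx, ty, tz], "claw": claw}, ...]. A call has 1 to 5 rows; each row is the pose to reach, as a shift and turn from the pose commanded when the call began, along the tool's axes at that moment; what a row does not reach only later rows make up. A row lasts 1/10 s, in which the tool goes at most 50 mm and 8.59 degrees, less where a joint would pass 70% of its speed; a pose out of reach is approached as far as the arm can. A call with a gripper value outside its range is refused whole. The fingers move at their own pace and stop on an object; the grip force is fixed at half the most. Time passes only in rows, so rows that repeat a pose let the fingers close. It gives the time, the measured TCP pose, the force, the opening and the grip force at its end, in the units of the state.
- env.sense(): the state, without advancing time (a new reading comes with each control period).
- env.read_camera(name): name is "scene" or "top"; returns (picture, depth): 420x560x3 uint8, red, green, blue; 420x560 float32, m along the optical axis (not along the pixel's ray), 0 where there is no reading.
- env.get_calibration(name): a dict with "fx", "fy", "cx", "cy" (pixels), "eye" and "rotation" of the camera in the world. Camera axes: x right, y down, z forward; pixel columns grow to the right and rows downward; lengths in m; the calibration is good to about 2 mm. A picture is of the moment at which its call begins. get_calibration takes no time and is no camera call.
- env.sign_off(): hands the job in; it is judged then, once.
The state is a dict: "time": time; "joint_positions": joint angles; "qd": joint speeds; "joint_efforts": joint torques, N m; "position": TCP position; "eef_rot": TCP orientation; "wrist_force": force on the tool from outside, world axes, zero at the start; "moment": the same for the moment, N m; "finger_gap": finger opening in m; "grip_force": force on a finger pad.
Only numpy, scipy, OpenCV 4.12 (cv2) and the standard library are available. Lean on these libraries where they do the work, as an engineer would, in place of code of your own. Each camera call takes 0.05 s, during which the arm holds its last target. There are 200 camera calls.

### The job

One of the three split clamps on the blue plate has worked loose, though all three look alike. Take the yellow-handled feeler out of its wooden rest by the handle and try its sprung blade in all three splits in turn, starting at the end by the wooden rest, each time sliding it gently down through any slight drag until it is either fully home or plainly jammed (the blade begins to give into the handle), and never forcing it. Then leave the feeler standing upright and fully home in the loose clamp as a mark, let go, without disturbing the pot or the two bobs.

Things in the scene. Friction and masses are not known exactly. Their poses are not given: they have to be found in the camera images.
- clamps: Fixed blue plate 130 x 270 x 15 mm with three grey split clamps in a row along its y axis, 85 mm apart. Origin: centre of the plate's underside; z up. Each clamp is 60 (x) by 50 (y) mm, flat top 95 mm above the bench; its split is open above and at both ends and runs along the plate's x. Two splits are pinched deep inside, the third is loose; which one changes each time.
- split_a (a point): Centre of the mouth of the split at the plate's -y end, the end by the wooden rest, level with the clamp top; axes as the plate's: x along the split, y across it, z up. Mouth 12 mm wide with a 3 mm deep 45 degree lead-in, then 6 mm wide.
- split_b (a point): The same for the middle clamp. A pinched split is only 2.4 mm wide deep down: the blade jams with its tip 13 to 21 mm below the clamp top.
- split_c (a point): The same for the clamp at the plate's +y end. The loose split lets the blade down 40 mm; a spring pad inside gives a light drag, up to about 5 N, from about 19 mm depth on.
- rest: Wooden block 90 x 60 x 50 mm high, fixed, in which the feeler stands at the start: an 8 x 28 mm hole right through from above, 28 mm along the block's x. Origin: centre of its underside.
- feeler: Feeler, about 130 g, upright. Origin: centre of the underside of its steel shoulder (34 x 24 x 6 mm high), which sits on the wooden rest at the start and on the clamp top when fully home. Above it a yellow handle with a red band, 30 (x) by 16 (y) mm, from 6 to 64 mm above the origin: grip it across its 16 mm. x: blade's width, y: its thickness, z up.
- blade: Steel blade, 20 mm wide (x), 4 mm thick (y), below the shoulder; origin and axes as the feeler's when not pressed. Spring loaded lengthwise: it does not give below 8 N of push, then slides up into the handle 1 mm per further newton, to 10 mm at 18 N, where it is solid. Never press it harder than 22 N; a push that keeps rising past 8 N is a jam.
- tip (a point): Middle of the blade's lower end, 36 mm below the feeler's origin when the blade is not pressed.
- pot: White plastic pot, 90 mm across, 85 mm high, loose; leave alone. Origin: centre of its underside.
- bob_1: Reddish polishing bob, 48 mm across, 30 mm high, loose; leave alone. Origin: centre of its underside.
- bob_2: Cork polishing bob, 44 mm across, 24 mm high, loose; leave alone. Origin: centre of its underside.
There are look-alikes about, which are no part of the job. Of the things that look like the feeler, the middle-sized one is meant.

How it is judged:
On the way, in this order (a step that is already met when the one before it is completed fails the run):
1. the feeler is lifted out of its rest (height (world z) of tip above 0.06 m), for 0.1 s.
2. split_a, by the wooden rest, is tried: the tip is in it, over 30 mm down, or over 12 mm down and pressed with more than 5 N (horizontal distance between tip and split_a below 0.025 m and (z of tip in the frame of split_a below -0.03 m or (z of tip in the frame of split_a below -0.012 m and contact force between blade and anything else above 5 N))), for 0.05 s.
3. split_b, the middle one, is tried: the tip is in it, over 30 mm down, or over 12 mm down and pressed with more than 5 N (horizontal distance between tip and split_b below 0.025 m and (z of tip in the frame of split_b below -0.03 m or (z of tip in the frame of split_b below -0.012 m and contact force between blade and anything else above 5 N))), for 0.05 s.
4. split_c, the far one, is tried: the tip is in it, over 30 mm down, or over 12 mm down and pressed with more than 5 N (horizontal distance between tip and split_c below 0.025 m and (z of tip in the frame of split_c below -0.03 m or (z of tip in the frame of split_c below -0.012 m and contact force between blade and anything else above 5 N))), for 0.05 s.
At the end, for the whole second after the job is handed in: The feeler stands in one split (its tip over 30 mm below that clamp's top and within 25 mm of the split's centre, seen from above), upright within 0.12 rad, at rest and let go (((horizontal distance between tip and split_a below 0.025 m and z of tip in the frame of split_a below -0.03 m) or (horizontal distance between tip and split_b below 0.025 m and z of tip in the frame of split_b below -0.03 m) or (horizontal distance between tip and split_c below 0.025 m and z of tip in the frame of split_c below -0.03 m)) and angle between feeler's own z axis and vertical below 0.12 rad and linear speed of feeler below 0.02 m/s); the robot touches nothing.
It fails at once if the blade is pressed harder than 22 N by anything (contact force between blade and anything else above 22 N).
It fails at once if the feeler is pressed on the clamps harder than 30 N (contact force between feeler and clamps above 30 N).
It fails at once if a bystander (pot, bobs) is moved more than 15 mm (distance of any of pot, bob_1, bob_2 from where it was at the start of the episode above 0.015 m).
It also fails if it takes over 64 s, if anything falls off the work surface, if the arm or the gripper's body presses on something with over 40 N, if the wrist force passes 120 N, or if a joint passes its speed limit or range.

## Working session

There is one attempt and no reset: what is moved stays moved. The work goes in short steps, Python scripts to look and compute and a shell command to move; the robot and the scene stay as the last step left them, time stands still between calls to the robot, and variables do not carry over. Pictures are saved under pics/ and viewed, at most 10 in all, crops included, and the job is handed in when it is done.

```bash
mkdir -p pics; ls
cat > h.py <<'E'
import numpy as np,cv2
from cell import env
from scipy.spatial.transform import Rotation as R
def cloud(name):
    im,d=env.read_camera(name);c=env.get_calibration(name)
    v,u=np.mgrid[:d.shape[0],:d.shape[1]]
    p=np.stack([(u-c['cx'])/c['fx']*d,(v-c['cy'])/c['fy']*d,d],-1)
    w=p@np.array(c['rotation']).T+np.array(c['eye'])
    w[d==0]=np.nan
    return im,d,w
E
python3 - <<'E'
from h import *
for n in ('scene','top'):
    im,d,w=cloud(n);cv2.imwrite(f'pics/{n}0.png',im[:,:,::-1]);np.savez(f'{n}0.npz',im=im,w=w)
    c=env.get_calibration(n);print(n,c['eye'],c['fx'],np.round(c['rotation'],3).tolist())
print(env.sense())
E
```

```text
picsTraceback (most recent call last):
  File "<stdin>", line 3, in <module>
  File "h.py", line 8, in cloud
    w=p@np.array(c['rotation']).T+np.array(c['eye'])
      ~~~~~~~~~~~~~~~~~~~~~~~~~~~^~~~~~~~~~~~~~~~~~~
ValueError: operands could not be broadcast together with shapes (420,560) (3,)
```

The camera rotation comes as roll, pitch, yaw, so I'll convert it to a matrix.

```bash
sed -i "s/np.array(c\['rotation'\]).T/R.from_euler('xyz',c['rotation']).as_matrix().T/" h.py
python3 - <<'E'
from h import *
for n in ('scene','top'):
    im,d,w=cloud(n);cv2.imwrite(f'pics/{n}0.png',im[:,:,::-1]);np.savez(f'{n}0.npz',im=im,w=w)
    c=env.get_calibration(n);print(n,c)
    print(np.nanpercentile(w[...,2],[1,10,30,50,90,99]))
print(env.sense())
E
```

```text
scene {'fx': 391.1910732337977, 'fy': 391.1910732337977, 'cx': 277.80361817848404, 'cy': 214.75602947894433, 'eye': array([ 1.20584268, -0.30777471,  0.82602833]), 'rotation': array([-2.42942825, -0.01697235,  1.0769336 ])}
[-7.54452217e-01 -7.46416201e-01 -2.31040302e-03 -1.08203253e-04
  8.39112537e-02  2.93735469e-01]
top {'fx': 522.1760432888742, 'fy': 522.1760432888742, 'cx': 282.97659424911245, 'cy': 208.54418573122814, 'eye': array([ 0.54823391, -0.0061872 ,  1.29422885]), 'rotation': array([-3.07640003e+00,  3.05937502e-03, -1.56497979e+00])}
[-0.75866674 -0.74865162 -0.00142282  0.00077906  0.01343574  0.10642499]
{'time': 0.15, 'joint_positions': array([-1.22171782e+00,  9.16980643e-02,  1.23157869e+00, -1.96519240e-05,
        1.81979852e+00, -5.67168454e-02]), 'qd': array([-0.00018867, -0.0025383 , -0.00216335, -0.0003185 , -0.00140636,
        0.00082112]), 'joint_efforts': array([ 1.34028563e-03, -4.47045457e+01, -4.06907666e+01,  6.98313536e-02,
        2.74404476e-02, -1.21909925e-04]), 'position': array([ 0.23677034, -0.55110787,  0.24377659]), 'eef_rot': array([-3.14011133e+00, -6.50223524e-05,  4.05790477e-01]), 'wrist_force': array([ 0.15990245, -0.85042769, -0.15356002]), 'moment': array([ 0.00013653,  0.04198211, -0.05356683]), 'grip_force': 0.0, 'finger_gap': 0.08754318094125724}
```

View pics/scene0.png

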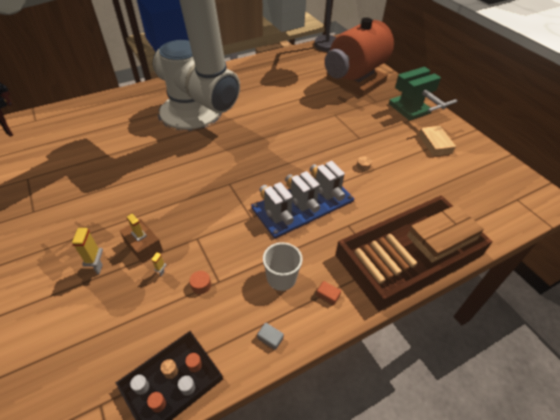

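View pics/top0.png

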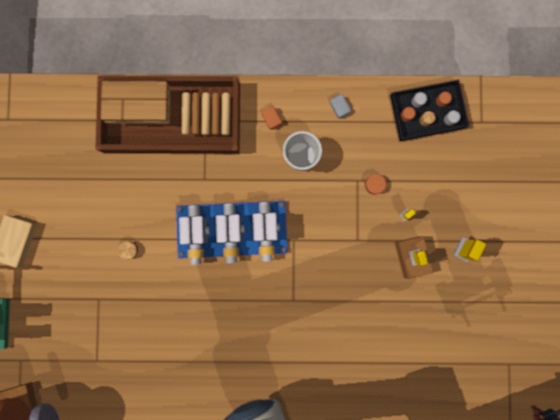

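Run:
```python
from h import *
a=np.load('top0.npz');im=a['im'];w=a['w']
b=np.load('scene0.npz')
z=w[...,2]
def rect(m,n):
    p=w[m][:,:2].astype(np.float32)
    r=cv2.minAreaRect(p);print(n,m.sum(),np.round(r[0],4),np.round(r[1],4),round(r[2],2),'z',np.round(np.median(w[m][:,2]),4))
def box(v0,v1,u0,u1):
    m=np.zeros(z.shape,bool);m[v0:v1,u0:u1]=1;return m
i=im.astype(int)
blue=(i[...,2]>i[...,0]+40)&box(190,270,165,300)
rect(blue,'blue')
ct=(z>0.088)&(z<.102)&box(190,270,165,300)
n,l,s,c=cv2.connectedComponentsWithStats(ct.astype(np.uint8))
for k in range(1,n):
    if s[k,4]>20: rect(l==k,'clamp')
rb=box(230,285,395,440)
rect((z>.044)&(z<.056)&rb,'rest')
rect((z>.108)&(z<.12)&rb,'handle top')
for bx in (box(230,285,395,440),box(230,270,450,495),box(200,225,395,420)):
    print(np.nanmax(z[bx]))
cv2.imwrite('pics/topc.png',np.hstack([cv2.resize(im[190:280,170:300,::-1],None,fx=4,fy=4,interpolation=2)[:360],cv2.resize(im[225:295,390:460,::-1],(270,270),interpolation=2).repeat(1,0) if 0 else cv2.resize(im[222:297,390:448,::-1],(278,360),interpolation=2)]))
si=b['im']
cv2.imwrite('pics/scc.png',np.hstack([cv2.resize(si[155:240,240:360,::-1],(480,340),interpolation=2),cv2.resize(si[205:285,110:170,::-1],(255,340),interpolation=2)]))
```

```text
blue 2220 [0.5805 0.1255] [0.127  0.2644] 3.43 z nan
clamp 257 [0.5847 0.0545] [0.0625 0.0237] 2.64 z 0.0958
clamp 254 [0.5852 0.0272] [0.0618 0.0219] 3.05 z 0.0956
clamp 517 [0.5802 0.1262] [0.0626 0.0502] 4.55 z 0.0955
clamp 266 [0.5757 0.2246] [0.0601 0.0225] 3.5 z 0.0954
clamp 258 [0.5785 0.1979] [0.0615 0.0244] 4.28 z 0.0955
rest 776 [ 0.5155 -0.3148] [0.0904 0.0616] 13.99 z 0.051
handle top 102 [ 0.5164 -0.3142] [0.0296 0.0166] 12.37 z 0.1149
0.12119843900313754
0.14644202487102564
0.07945071545327465
```

View pics/topc.png

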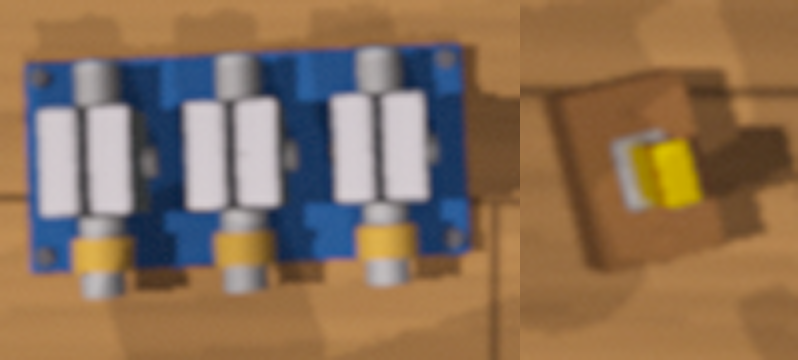

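View pics/scc.png

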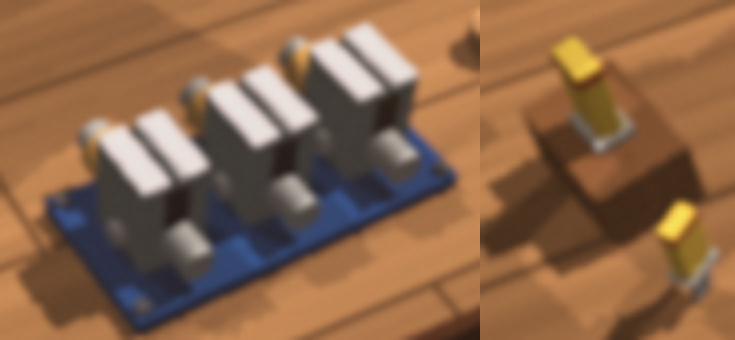

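The scene view shows the feeler in the rest at about (140,230). The small look-alike is at (157,263), the large one at (88,250), and the clamps at about (303,195). The top view has the rest at (415,257) and the clamps at (232,230). The measured heights and sizes fit what was given: clamp tops 0.0955, rest 90x61, handle top 0.115, clamp pitch 85 mm.

```bash
cat >> h.py <<'E'
YP=np.deg2rad(3.2)
def togo(x,y,z,yaw):
    s=env.sense();A=R.from_euler('xyz',s['eef_rot']);B=R.from_euler('xyz',[np.pi,0,yaw])
    print('t',round(s['time'],2),'pos',np.round(s['position'],4),'rot',np.round(s['eef_rot'],4),'F',np.round(s['wrist_force'],1),'gap',round(s['finger_gap'],4))
    print('slide cm',np.round(A.inv().apply(np.array([x,y,z])-s['position'])*100,2),'rot',np.round((A.inv()*B).as_rotvec(),4))
E
python3 - <<'E'
from h import *
a=np.load('top0.npz');im=a['im'].astype(int);w=a['w'];z=w[...,2]
# angle: shape of splits (dark pixels centroid per row) and rest via least-squares box
for nm,u0,u1 in (('c',183,203),('b',220,240),('a',256,277)):
    P=[]
    for v in range(219,240):
        g=im[v,u0:u1].sum(1); k=np.arange(u0,u1); c=slice(6,15)
        wt=np.clip(g[c].max()-g[c]-60,0,None).astype(float)
        u=(wt*k[c]).sum()/wt.sum(); P.append((u,v))
    P=np.array(P); cal=env.get_calibration('top')
    M=R.from_euler('xyz',cal['rotation']).as_matrix();d=np.c_[(P[:,0]-cal['cx'])/cal['fx'],(P[:,1]-cal['cy'])/cal['fy'],np.ones(len(P))]@M.T
    X=cal['eye']+d*((.093-cal['eye'][2])/d[:,2])[:,None]
    f=np.polyfit(X[:,0],X[:,1],1);print(nm,'slope',np.rad2deg(np.arctan(f[0])),'mean',X.mean(0),'y at .58',np.polyval(f,.58),X[:,1].std())
m=(z[225:290,390:445]>.105);P=w[225:290,390:445][m];print('handle hi mean',P.mean(0))
togo(.516,-.3145,.245,np.deg2rad(13.5))
E
```

```text
c slope 2.155482931573878 mean [0.57828429 0.21096127 0.093     ] y at .58 0.21102584374461394 0.0005281314751362811
b slope 2.0957188441066306 mean [0.57877272 0.12582233 0.093     ] y at .58 0.12586724178644246 0.0005214223369707125
a slope 2.894160523677191 mean [0.57925971 0.04093565 0.093     ] y at .58 0.04097307854018485 0.0007152012550893255
handle hi mean [ 0.51635724 -0.31346888  0.11445257]
t 0.15 pos [ 0.2368 -0.5511  0.2438] rot [-3.1401e+00 -1.0000e-04  4.0580e-01] F [ 0.2 -0.9 -0.2] gap 0.0875
slide cm [ 35.   -10.72  -0.1 ] rot [-1.500e-03  1.000e-04  1.702e-01]
```

```bash
python3 -m handwheel '[{"rotation":[0,0,0.03],"slide":[4,-1.2,0],"claw":5},{"rotation":[0,0,0.06],"slide":[8,-2.4,0],"claw":5},{"rotation":[0,0,0.09],"slide":[12,-3.7,0],"claw":5},{"rotation":[0,0,0.12],"slide":[16,-4.9,0],"claw":5},{"rotation":[0,0,0.17],"slide":[20,-6.1,0],"claw":5}]'
python3 -c "
from h import *
togo(.516,-.3145,.2,np.deg2rad(13.5))"
```

```text
time: 0.65
position: [0.3975, -0.415, 0.2443]
eef_rot: [-3.141, 0.0, 0.234]
wrist_force: [0.7, -1.1, 0.2]
finger_gap: 0.052
grip_force: 0.0
t 0.65 pos [ 0.3975 -0.415   0.2443] rot [-3.1412e+00  2.0000e-04  2.3410e-01] F [ 0.7 -1.1  0.2] gap 0.052
slide cm [13.86 -7.03  4.43] rot [-0.0004  0.0002 -0.0016]
```

```bash
python3 -m handwheel '[{"rotation":[0,0,0],"slide":[4,-2,1],"claw":5},{"rotation":[0,0,0],"slide":[8,-4,2],"claw":5},{"rotation":[0,0,0],"slide":[12,-6,3],"claw":5},{"rotation":[0,0,0],"slide":[13.9,-7,4.4],"claw":5},{"rotation":[0,0,0],"slide":[13.9,-7,4.4],"claw":5}]'
python3 -c "
from h import *
togo(.516,-.3145,.09,np.deg2rad(13.5))
im,d,w=cloud('scene');cv2.imwrite('pics/s1.png',cv2.resize(im[100:310,40:320,::-1],None,fx=2.5,fy=2.5))"
```

```text
time: 1.15
position: [0.5165, -0.3128, 0.1974]
eef_rot: [-3.137, 0.003, 0.24]
wrist_force: [-0.4, -0.0, -0.3]
finger_gap: 0.0501
grip_force: 0.0
t 1.15 pos [ 0.5165 -0.3128  0.1974] rot [-3.1374e+00  2.7000e-03  2.4000e-01] F [-0.4 -0.  -0.3] gap 0.0501
slide cm [-0.06  0.2  10.74] rot [-0.0042  0.0027  0.0044]
```

View pics/s1.png

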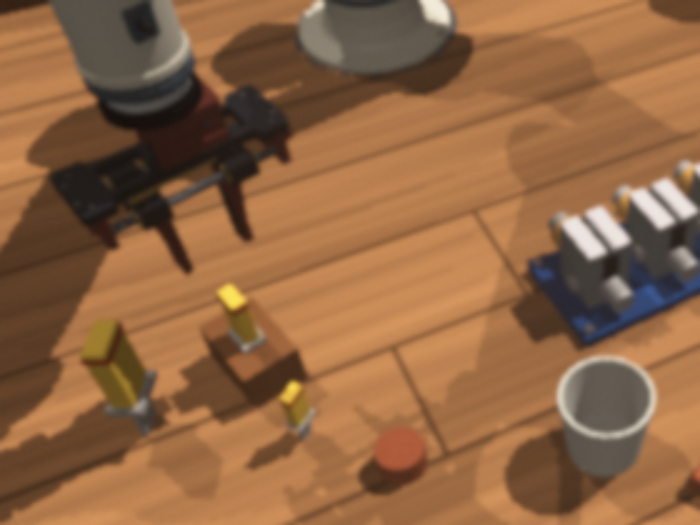

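The view shows the fingers above the feeler (tip-to-handle line at about (235,290)), with the large look-alike at (110,375) clear of the fingers. Going down.

```bash
python3 -m handwheel '[{"rotation":[0,0,0],"slide":[0,0,3],"claw":5},{"rotation":[0,0,0],"slide":[0,0,5.5],"claw":5},{"rotation":[0,0,0],"slide":[0,0,6],"claw":5},{"rotation":[0,0,0],"slide":[0,0,6],"claw":5},{"rotation":[0,0,0],"slide":[0,0,6],"claw":5}]'
python3 -c "
from h import *
togo(.516,-.3142,.098,np.deg2rad(13.5))
w=np.load('top0.npz')['w'][225:275,445:500].reshape(-1,3);p=w[w[:,2]>.1];print(p.min(0),p.max(0))"
```

```text
time: 1.7
position: [0.5154, -0.3167, 0.1426]
eef_rot: [3.14, -0.002, 0.235]
wrist_force: [-0.3, 0.6, 0.3]
finger_gap: 0.0499
grip_force: 0.0
t 1.7 pos [ 0.5154 -0.3167  0.1426] rot [ 3.1397e+00 -1.5000e-03  2.3480e-01] F [-0.3  0.6  0.3] gap 0.0499
slide cm [ 0.11 -0.24  4.46] rot [ 0.0019 -0.0015 -0.0008]
[ 0.51242337 -0.44657816  0.10021664] [ 0.5587386  -0.40990503  0.14644202]
```

```bash
python3 -m handwheel '[{"rotation":[0,0,0],"slide":[0,-0.1,2],"claw":5},{"rotation":[0,0,0],"slide":[0,-0.1,4],"claw":5},{"rotation":[0,0,0],"slide":[0,-0.1,4.4],"claw":5},{"rotation":[0,0,0],"slide":[0,-0.1,4.4],"claw":5},{"rotation":[0,0,0],"slide":[0,-0.1,4.4],"claw":5}]'
python3 -m handwheel '[{"rotation":[0,0,0],"slide":[0,0,0],"claw":5},{"rotation":[0,0,0],"slide":[0,0,0],"claw":5}]'
python3 -c "
from h import *
togo(.516,-.3142,.098,np.deg2rad(13.5))"
```

```text
time: 2.2
position: [0.5157, -0.3153, 0.0986]
eef_rot: [3.14, -0.002, 0.236]
wrist_force: [-0.3, -0.6, -0.0]
finger_gap: 0.0501
grip_force: 0.0
time: 2.4
position: [0.5156, -0.3151, 0.0979]
eef_rot: [3.14, -0.001, 0.236]
wrist_force: [-0.3, 0.6, -0.4]
finger_gap: 0.05
grip_force: 0.0
t 2.4 pos [ 0.5156 -0.3151  0.0979] rot [ 3.1401e+00 -1.3000e-03  2.3580e-01] F [-0.3  0.6 -0.4] gap 0.05
slide cm [ 0.06 -0.08 -0.01] rot [ 0.0015 -0.0013  0.0002]
```

```bash
python3 -m handwheel '[{"rotation":[0,0,0],"slide":[0.05,-0.05,0],"claw":1},{"rotation":[0,0,0],"slide":[0.05,-0.05,0],"claw":1},{"rotation":[0,0,0],"slide":[0.05,-0.05,0],"claw":1},{"rotation":[0,0,0],"slide":[0.05,-0.05,0],"claw":1},{"rotation":[0,0,0],"slide":[0.05,-0.05,0],"claw":1}]'
python3 -m handwheel '[{"rotation":[0,0,0],"slide":[0,0,0],"claw":1},{"rotation":[0,0,0],"slide":[0,0,0],"claw":1}]'
```

```text
time: 2.9
position: [0.5155, -0.3142, 0.0966]
eef_rot: [3.142, 0.0, 0.236]
wrist_force: [0.5, -1.1, 1.2]
finger_gap: 0.0158
grip_force: 30.0
time: 3.1
position: [0.5154, -0.3142, 0.0966]
eef_rot: [3.142, 0.0, 0.236]
wrist_force: [0.1, -0.8, -0.7]
finger_gap: 0.016
grip_force: 30.0
```

```bash
python3 -m handwheel '[{"rotation":[0,0,0],"slide":[0,0,-1],"claw":1},{"rotation":[0,0,0],"slide":[0,0,-3],"claw":1},{"rotation":[0,0,0],"slide":[0,0,-6],"claw":1},{"rotation":[0,0,0],"slide":[0,0,-9],"claw":1},{"rotation":[0,0,0],"slide":[0,0,-12],"claw":1}]'
python3 -m handwheel '[{"rotation":[0,0,0],"slide":[0,0,0],"claw":1},{"rotation":[0,0,0],"slide":[0,0,0],"claw":1}]'
python3 -c "
from h import *
togo(.5847,.041,.213,.047)
im,d,w=cloud('scene');cv2.imwrite('pics/s2.png',cv2.resize(im[100:310,40:320,::-1],None,fx=2.5,fy=2.5))"
```

```text
time: 3.6
position: [0.5153, -0.3139, 0.2183]
eef_rot: [-3.141, 0.0, 0.236]
wrist_force: [-0.4, 1.1, -2.5]
finger_gap: 0.0158
grip_force: 30.0
time: 3.8
position: [0.5156, -0.3142, 0.2169]
eef_rot: [3.141, -0.001, 0.236]
wrist_force: [-0.1, 0.5, -1.0]
finger_gap: 0.0156
grip_force: 30.0
t 3.8 pos [ 0.5156 -0.3142  0.2169] rot [ 3.1408e+00 -8.0000e-04  2.3590e-01] F [-0.1  0.5 -1. ] gap 0.0156
slide cm [ 15.02 -32.93   0.38] rot [ 0.0007 -0.0009  0.1889]
```

View pics/s2.png

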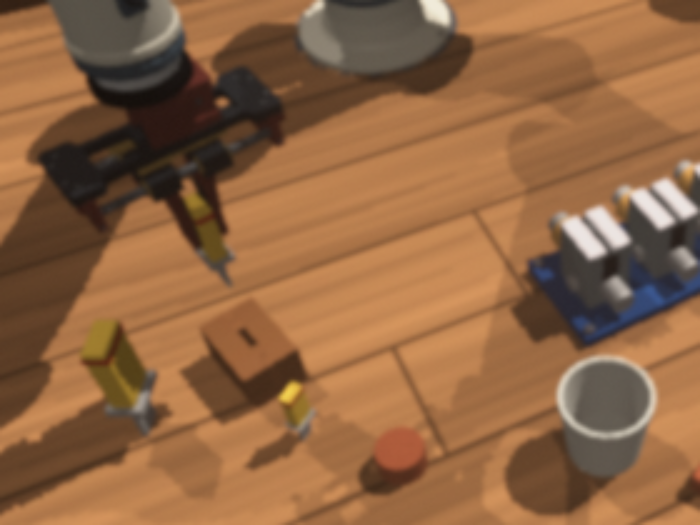

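The picture shows the feeler lifted clear of the rest hole (245,335) and hanging straight in the grip at (212,235). Next I carry it to split_a.

```bash
python3 -m handwheel '[{"rotation":[0,0,0.04],"slide":[1.5,-3.3,0],"claw":1},{"rotation":[0,0,0.08],"slide":[3,-6.6,0],"claw":1},{"rotation":[0,0,0.12],"slide":[4.5,-9.9,0],"claw":1},{"rotation":[0,0,0.16],"slide":[6,-13.2,0],"claw":1},{"rotation":[0,0,0.189],"slide":[7.5,-16.5,0],"claw":1}]'
python3 -c "
from h import *
togo(.5847,.041,.213,.047)"
```

```text
time: 4.35
position: [0.5491, -0.1346, 0.2137]
eef_rot: [-3.14, 0.004, 0.045]
wrist_force: [-0.4, 0.6, -1.9]
finger_gap: 0.0157
grip_force: 30.0
t 4.35 pos [ 0.5491 -0.1346  0.2137] rot [-3.14    0.0041  0.0451] F [-0.4  0.6 -1.9] gap 0.0157
slide cm [  4.35 -17.38   0.08] rot [-0.0016  0.0041 -0.0019]
```

```bash
python3 -m handwheel '[{"rotation":[0,0,0],"slide":[1.1,-4.4,0],"claw":1},{"rotation":[0,0,0],"slide":[2.2,-8.8,0],"claw":1},{"rotation":[0,0,0],"slide":[3.3,-13.2,0],"claw":1},{"rotation":[0,0,0],"slide":[4.3,-16.8,0],"claw":1},{"rotation":[0,0,0],"slide":[4.3,-17.5,0],"claw":1}]'
python3 -m handwheel '[{"rotation":[0,0,0],"slide":[0,0,1],"claw":1},{"rotation":[0,0,0],"slide":[0,0,2],"claw":1},{"rotation":[0,0,0],"slide":[0,0,2],"claw":1},{"rotation":[0,0,0],"slide":[0,0,2],"claw":1},{"rotation":[0,0,0],"slide":[0,0,2],"claw":1}]'
python3 -c "
from h import *
togo(.5847,.041,.183,.047)
im,d,w=cloud('scene');cv2.imwrite('pics/s3.png',cv2.resize(im[60:240,210:370,::-1],None,fx=3.3,fy=3.3))"
```

```text
time: 4.85
position: [0.584, 0.0445, 0.2134]
eef_rot: [-3.14, 0.005, 0.051]
wrist_force: [-0.1, 0.2, -1.4]
finger_gap: 0.016
grip_force: 30.0
time: 5.35
position: [0.5847, 0.0396, 0.1969]
eef_rot: [3.141, -0.0, 0.045]
wrist_force: [0.5, -0.3, -1.4]
finger_gap: 0.016
grip_force: 30.0
t 5.35 pos [0.5847 0.0396 0.1969] rot [ 3.1415e+00 -4.0000e-04  4.5200e-02] F [ 0.5 -0.3 -1.4] gap 0.016
slide cm [ 0.01 -0.14  1.39] rot [ 0.0001 -0.0004 -0.0018]
```

View pics/s3.png

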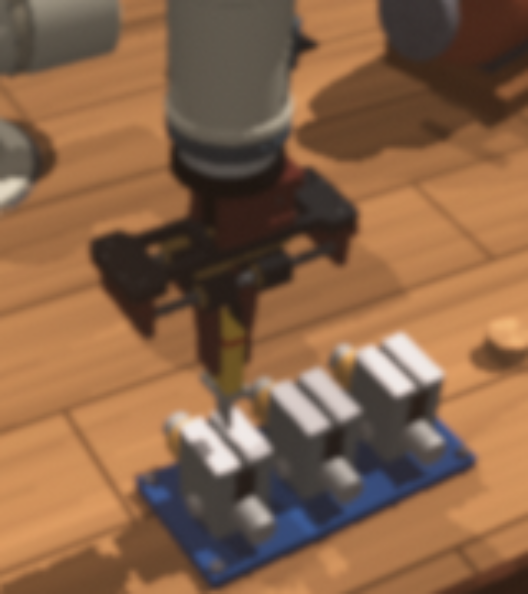

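The picture shows the blade (225,405) over the split of the nearest clamp. Lowering it in small steps.

```bash
python3 -m handwheel '[{"rotation":[0,0,0],"slide":[0,-0.1,0.4],"claw":1},{"rotation":[0,0,0],"slide":[0,-0.1,0.8],"claw":1},{"rotation":[0,0,0],"slide":[0,-0.1,1.2],"claw":1},{"rotation":[0,0,0],"slide":[0,-0.1,1.6],"claw":1},{"rotation":[0,0,0],"slide":[0,-0.1,1.9],"claw":1}]'
python3 -m handwheel '[{"rotation":[0,0,0],"slide":[0,0,0.1],"claw":1},{"rotation":[0,0,0],"slide":[0,0,0.2],"claw":1},{"rotation":[0,0,0],"slide":[0,0,0.3],"claw":1},{"rotation":[0,0,0],"slide":[0,0,0.4],"claw":1},{"rotation":[0,0,0],"slide":[0,0,0.5],"claw":1}]'
python3 -c "
from h import *
togo(.5847,.041,.1776,.047)"
```

```text
time: 5.9
position: [0.5844, 0.0416, 0.177]
eef_rot: [3.142, 0.001, 0.047]
wrist_force: [0.4, 1.0, -1.7]
finger_gap: 0.0161
grip_force: 30.0
time: 6.4
position: [0.5846, 0.0416, 0.1727]
eef_rot: [3.142, -0.0, 0.047]
wrist_force: [0.2, -1.0, -1.5]
finger_gap: 0.016
grip_force: 30.0
t 6.4 pos [0.5846 0.0416 0.1727] rot [ 3.1416e+00 -3.0000e-04  4.6800e-02] F [ 0.2 -1.  -1.5] gap 0.016
slide cm [ 0.    0.06 -0.49] rot [ 0.     -0.0003 -0.0002]
```

```bash
python3 -m handwheel '[{"rotation":[0,0,0],"slide":[0,0,0.15],"claw":1},{"rotation":[0,0,0],"slide":[0,0,0.3],"claw":1},{"rotation":[0,0,0],"slide":[0,0,0.4],"claw":1},{"rotation":[0,0,0],"slide":[0,0,0.5],"claw":1},{"rotation":[0,0,0],"slide":[0,0,0.6],"claw":1}]'
```

```text
time: 6.9
position: [0.5845, 0.0416, 0.1665]
eef_rot: [3.142, 0.0, 0.047]
wrist_force: [0.2, 0.1, -1.3]
finger_gap: 0.0163
grip_force: 30.0
```

Depth is now about 11 mm and the blade is still free.

```bash
python3 -m handwheel '[{"rotation":[0,0,0],"slide":[0,0,0.1],"claw":1},{"rotation":[0,0,0],"slide":[0,0,0.2],"claw":1},{"rotation":[0,0,0],"slide":[0,0,0.3],"claw":1},{"rotation":[0,0,0],"slide":[0,0,0.4],"claw":1},{"rotation":[0,0,0],"slide":[0,0,0.5],"claw":1}]'
```

```text
time: 7.4
position: [0.5846, 0.0415, 0.1617]
eef_rot: [3.141, -0.0, 0.047]
wrist_force: [-0.5, -0.2, 1.2]
finger_gap: 0.0157
grip_force: 30.0
```

```bash
python3 -m handwheel '[{"rotation":[0,0,0],"slide":[0,0,0.1],"claw":1},{"rotation":[0,0,0],"slide":[0,0,0.2],"claw":1},{"rotation":[0,0,0],"slide":[0,0,0.3],"claw":1},{"rotation":[0,0,0],"slide":[0,0,0.3],"claw":1}]'
```

```text
time: 7.8
position: [0.5848, 0.0415, 0.1606]
eef_rot: [3.141, -0.002, 0.047]
wrist_force: [-3.2, -0.3, 7.5]
finger_gap: 0.0155
grip_force: 30.0
```

```bash
python3 -m handwheel '[{"rotation":[0,0,0],"slide":[0,0,0.1],"claw":1},{"rotation":[0,0,0],"slide":[0,0,0.2],"claw":1},{"rotation":[0,0,0],"slide":[0,0,0.2],"claw":1}]'
```

```text
time: 8.1
position: [0.5849, 0.0415, 0.1591]
eef_rot: [3.141, -0.003, 0.047]
wrist_force: [-3.3, -1.3, 8.7]
finger_gap: 0.0163
grip_force: 30.0
```

The push keeps rising past 8 N at about 18 mm, so split_a is jammed. I withdraw and go to split_b.

```bash
python3 -m handwheel '[{"rotation":[0,0,0],"slide":[0,0,-0.7],"claw":1},{"rotation":[0,0,0],"slide":[0,0,-1.9],"claw":1},{"rotation":[0,0,0],"slide":[0,0,-3.2],"claw":1},{"rotation":[0,0,0],"slide":[0,0,-4.2],"claw":1},{"rotation":[0,0,0],"slide":[0,0,-4.2],"claw":1}]'
python3 -m handwheel '[{"rotation":[0,0,0],"slide":[0,-2,0],"claw":1},{"rotation":[0,0,0],"slide":[0,-5,0],"claw":1},{"rotation":[0,0,0],"slide":[0,-8,0],"claw":1},{"rotation":[0,0,0],"slide":[0,-8.5,0],"claw":1},{"rotation":[0,0,0],"slide":[0,-8.5,0],"claw":1}]'
python3 -m handwheel '[{"rotation":[0,0,0],"slide":[0,0,0.4],"claw":1},{"rotation":[0,0,0],"slide":[0,0,0.8],"claw":1},{"rotation":[0,0,0],"slide":[0,0,0.8],"claw":1}]'
python3 -c "
from h import *
togo(.5807,.126,.1776,.047)"
```

```text
time: 8.6
position: [0.5854, 0.0416, 0.2011]
eef_rot: [3.142, -0.004, 0.047]
wrist_force: [0.2, 0.0, -0.6]
finger_gap: 0.016
grip_force: 30.0
time: 9.1
position: [0.5804, 0.1272, 0.1981]
eef_rot: [3.141, 0.001, 0.049]
wrist_force: [-0.1, -0.4, -1.7]
finger_gap: 0.0154
grip_force: 30.0
time: 9.4
position: [0.5804, 0.1254, 0.1894]
eef_rot: [3.141, 0.002, 0.045]
wrist_force: [-0.2, -0.0, -1.4]
finger_gap: 0.0157
grip_force: 30.0
t 9.4 pos [0.5804 0.1254 0.1894] rot [3.1412e+00 1.7000e-03 4.5400e-02] F [-0.2 -0.  -1.4] gap 0.0157
slide cm [ 0.04 -0.05  1.18] rot [ 0.0004  0.0017 -0.0016]
```

```bash
python3 -m handwheel '[{"rotation":[0,0,0],"slide":[0,-0.05,0.3],"claw":1},{"rotation":[0,0,0],"slide":[0,-0.05,0.6],"claw":1},{"rotation":[0,0,0],"slide":[0,-0.05,0.9],"claw":1},{"rotation":[0,0,0],"slide":[0,-0.05,1.2],"claw":1},{"rotation":[0,0,0],"slide":[0,-0.05,1.4],"claw":1}]'
python3 -m handwheel '[{"rotation":[0,0,0],"slide":[0,0,0.1],"claw":1},{"rotation":[0,0,0],"slide":[0,0,0.2],"claw":1},{"rotation":[0,0,0],"slide":[0,0,0.3],"claw":1},{"rotation":[0,0,0],"slide":[0,0,0.4],"claw":1},{"rotation":[0,0,0],"slide":[0,0,0.5],"claw":1}]'
```

```text
time: 9.9
position: [0.5805, 0.127, 0.1762]
eef_rot: [3.142, 0.0, 0.047]
wrist_force: [0.1, 0.8, -2.2]
finger_gap: 0.0157
grip_force: 30.0
time: 10.4
position: [0.5806, 0.127, 0.1716]
eef_rot: [-3.142, -0.0, 0.047]
wrist_force: [-0.7, 0.2, -2.1]
finger_gap: 0.0159
grip_force: 30.0
```

```bash
python3 -m handwheel '[{"rotation":[0,0,0],"slide":[0,0.05,0.1],"claw":1},{"rotation":[0,0,0],"slide":[0,0.05,0.2],"claw":1},{"rotation":[0,0,0],"slide":[0,0.05,0.3],"claw":1},{"rotation":[0,0,0],"slide":[0,0.05,0.4],"claw":1},{"rotation":[0,0,0],"slide":[0,0.05,0.5],"claw":1}]'
```

```text
time: 10.9
position: [0.5806, 0.1265, 0.1665]
eef_rot: [-3.142, 0.0, 0.047]
wrist_force: [-0.1, 0.2, -1.7]
finger_gap: 0.0161
grip_force: 30.0
```

```bash
python3 -m handwheel '[{"rotation":[0,0,0],"slide":[0,0,0.1],"claw":1},{"rotation":[0,0,0],"slide":[0,0,0.2],"claw":1},{"rotation":[0,0,0],"slide":[0,0,0.3],"claw":1},{"rotation":[0,0,0],"slide":[0,0,0.4],"claw":1}]'
```

```text
time: 11.3
position: [0.5806, 0.1265, 0.1626]
eef_rot: [-3.142, -0.0, 0.047]
wrist_force: [0.4, -0.9, -2.4]
finger_gap: 0.0159
grip_force: 30.0
```

Free at 15 mm.

```bash
python3 -m handwheel '[{"rotation":[0,0,0],"slide":[0,0,0.1],"claw":1},{"rotation":[0,0,0],"slide":[0,0,0.2],"claw":1},{"rotation":[0,0,0],"slide":[0,0,0.3],"claw":1},{"rotation":[0,0,0],"slide":[0,0,0.4],"claw":1}]'
```

```text
time: 11.7
position: [0.5807, 0.1264, 0.1593]
eef_rot: [3.141, -0.001, 0.047]
wrist_force: [-0.9, -0.3, 4.3]
finger_gap: 0.0161
grip_force: 30.0
```

```bash
python3 -m handwheel '[{"rotation":[0,0,0],"slide":[0,0,0.1],"claw":1},{"rotation":[0,0,0],"slide":[0,0,0.2],"claw":1},{"rotation":[0,0,0],"slide":[0,0,0.3],"claw":1},{"rotation":[0,0,0],"slide":[0,0,0.3],"claw":1}]'
```

```text
time: 12.1
position: [0.5808, 0.1264, 0.1578]
eef_rot: [-3.142, -0.002, 0.047]
wrist_force: [-2.3, -1.5, 7.2]
finger_gap: 0.0159
grip_force: 30.0
```

```bash
python3 -m handwheel '[{"rotation":[0,0,0],"slide":[0,0,0.1],"claw":1},{"rotation":[0,0,0],"slide":[0,0,0.2],"claw":1},{"rotation":[0,0,0],"slide":[0,0,0.2],"claw":1}]'
```

```text
time: 12.4
position: [0.5809, 0.1264, 0.1562]
eef_rot: [-3.142, -0.003, 0.047]
wrist_force: [-3.9, -2.4, 9.7]
finger_gap: 0.0158
grip_force: 30.0
```

The push is 11 N and still rising, so split_b is jammed too. On to split_c.

```bash
python3 -m handwheel '[{"rotation":[0,0,0],"slide":[0,0,-0.7],"claw":1},{"rotation":[0,0,0],"slide":[0,0,-1.9],"claw":1},{"rotation":[0,0,0],"slide":[0,0,-3.2],"claw":1},{"rotation":[0,0,0],"slide":[0,0,-4.5],"claw":1},{"rotation":[0,0,0],"slide":[0,0,-4.5],"claw":1}]'
python3 -m handwheel '[{"rotation":[0,0,0],"slide":[0,-2,0],"claw":1},{"rotation":[0,0,0],"slide":[0,-5,0],"claw":1},{"rotation":[0,0,0],"slide":[0,-8,0],"claw":1},{"rotation":[0,0,0],"slide":[0,-8.5,0],"claw":1},{"rotation":[0,0,0],"slide":[0,-8.5,0],"claw":1}]'
python3 -m handwheel '[{"rotation":[0,0,0],"slide":[0,0,0.4],"claw":1},{"rotation":[0,0,0],"slide":[0,0,0.8],"claw":1},{"rotation":[0,0,0],"slide":[0,0,0.8],"claw":1},{"rotation":[0,0,0],"slide":[0,0,0.8],"claw":1}]'
python3 -c "
from h import *
togo(.5767,.2112,.1776,.047)"
```

```text
time: 12.9
position: [0.5815, 0.1267, 0.2017]
eef_rot: [-3.141, -0.004, 0.047]
wrist_force: [-0.6, -0.7, -1.7]
finger_gap: 0.0157
grip_force: 30.0
time: 13.4
position: [0.5764, 0.2121, 0.198]
eef_rot: [3.141, 0.001, 0.049]
wrist_force: [0.1, 0.0, -0.5]
finger_gap: 0.0154
grip_force: 30.0
time: 13.8
position: [0.5766, 0.2106, 0.1903]
eef_rot: [3.141, 0.0, 0.046]
wrist_force: [-0.8, -1.1, -1.3]
finger_gap: 0.016
grip_force: 30.0
t 13.8 pos [0.5766 0.2106 0.1903] rot [3.1414e+00 5.0000e-04 4.5800e-02] F [-0.8 -1.1 -1.3] gap 0.016
slide cm [ 0.01 -0.06  1.27] rot [ 0.0002  0.0005 -0.0012]
```

```bash
python3 -m handwheel '[{"rotation":[0,0,0],"slide":[0,0,0.3],"claw":1},{"rotation":[0,0,0],"slide":[0,0,0.6],"claw":1},{"rotation":[0,0,0],"slide":[0,0,0.9],"claw":1},{"rotation":[0,0,0],"slide":[0,0,1.2],"claw":1},{"rotation":[0,0,0],"slide":[0,0,1.4],"claw":1}]'
python3 -m handwheel '[{"rotation":[0,0,0],"slide":[0,0,0.1],"claw":1},{"rotation":[0,0,0],"slide":[0,0,0.2],"claw":1},{"rotation":[0,0,0],"slide":[0,0,0.3],"claw":1},{"rotation":[0,0,0],"slide":[0,0,0.4],"claw":1},{"rotation":[0,0,0],"slide":[0,0,0.5],"claw":1}]'
```

```text
time: 14.3
position: [0.5765, 0.2114, 0.1761]
eef_rot: [3.141, 0.001, 0.047]
wrist_force: [0.1, -0.4, -1.4]
finger_gap: 0.0157
grip_force: 30.0
time: 14.8
position: [0.5766, 0.2114, 0.1716]
eef_rot: [-3.142, -0.0, 0.047]
wrist_force: [-0.4, -0.1, -2.4]
finger_gap: 0.016
grip_force: 30.0
```

```bash
python3 -m handwheel '[{"rotation":[0,0,0],"slide":[0,0,0.1],"claw":1},{"rotation":[0,0,0],"slide":[0,0,0.2],"claw":1},{"rotation":[0,0,0],"slide":[0,0,0.3],"claw":1},{"rotation":[0,0,0],"slide":[0,0,0.4],"claw":1},{"rotation":[0,0,0],"slide":[0,0,0.5],"claw":1}]'
```

```text
time: 15.3
position: [0.5766, 0.2114, 0.1666]
eef_rot: [-3.142, 0.0, 0.047]
wrist_force: [-0.1, -0.6, -1.4]
finger_gap: 0.0158
grip_force: 30.0
```

```bash
python3 -m handwheel '[{"rotation":[0,0,0],"slide":[0,0,0.1],"claw":1},{"rotation":[0,0,0],"slide":[0,0,0.2],"claw":1},{"rotation":[0,0,0],"slide":[0,0,0.3],"claw":1},{"rotation":[0,0,0],"slide":[0,0,0.4],"claw":1},{"rotation":[0,0,0],"slide":[0,0,0.5],"claw":1}]'
```

```text
time: 15.8
position: [0.5766, 0.2114, 0.1615]
eef_rot: [-3.142, 0.0, 0.047]
wrist_force: [0.1, 0.0, -1.3]
finger_gap: 0.0159
grip_force: 30.0
```

```bash
python3 -m handwheel '[{"rotation":[0,0,0],"slide":[0,0,0.1],"claw":1},{"rotation":[0,0,0],"slide":[0,0,0.2],"claw":1},{"rotation":[0,0,0],"slide":[0,0,0.3],"claw":1},{"rotation":[0,0,0],"slide":[0,0,0.3],"claw":1}]'
```

```text
time: 16.2
position: [0.5765, 0.2114, 0.1584]
eef_rot: [3.142, 0.0, 0.047]
wrist_force: [-0.1, -0.1, -1.2]
finger_gap: 0.016
grip_force: 30.0
```

Depth is now 19 mm and the blade is still free.

```bash
python3 -m handwheel '[{"rotation":[0,0,0],"slide":[0,0,0.1],"claw":1},{"rotation":[0,0,0],"slide":[0,0,0.2],"claw":1},{"rotation":[0,0,0],"slide":[0,0,0.3],"claw":1},{"rotation":[0,0,0],"slide":[0,0,0.4],"claw":1}]'
```

```text
time: 16.6
position: [0.5768, 0.211, 0.1549]
eef_rot: [3.141, -0.001, 0.046]
wrist_force: [-0.2, -1.7, 0.9]
finger_gap: 0.016
grip_force: 30.0
```

```bash
python3 -m handwheel '[{"rotation":[0,0,0],"slide":[0,0,0.1],"claw":1},{"rotation":[0,0,0],"slide":[0,0,0.2],"claw":1},{"rotation":[0,0,0],"slide":[0,0,0.3],"claw":1},{"rotation":[0,0,0],"slide":[0,0,0.3],"claw":1}]'
```

```text
time: 17.0
position: [0.5768, 0.2109, 0.1515]
eef_rot: [3.141, -0.0, 0.046]
wrist_force: [0.9, -5.2, 0.0]
finger_gap: 0.0163
grip_force: 30.0
```

Depth is 26 mm, past the jam range, with only light drag: split_c is the loose one.

```bash
python3 -m handwheel '[{"rotation":[0,0,0],"slide":[0,0,0.1],"claw":1},{"rotation":[0,0,0],"slide":[0,0,0.2],"claw":1},{"rotation":[0,0,0],"slide":[0,0,0.3],"claw":1},{"rotation":[0,0,0],"slide":[0,0,0.4],"claw":1},{"rotation":[0,0,0],"slide":[0,0,0.5],"claw":1}]'
```

```text
time: 17.5
position: [0.5765, 0.2114, 0.1464]
eef_rot: [3.141, 0.0, 0.047]
wrist_force: [0.8, -4.1, 1.1]
finger_gap: 0.0153
grip_force: 30.0
```

```bash
python3 -m handwheel '[{"rotation":[0,0,0],"slide":[0,0,0.1],"claw":1},{"rotation":[0,0,0],"slide":[0,0,0.2],"claw":1},{"rotation":[0,0,0],"slide":[0,0,0.3],"claw":1},{"rotation":[0,0,0],"slide":[0,0,0.3],"claw":1}]'
```

```text
time: 17.9
position: [0.5766, 0.2114, 0.1434]
eef_rot: [3.141, 0.0, 0.047]
wrist_force: [0.4, -4.5, -0.2]
finger_gap: 0.0161
grip_force: 30.0
```

```bash
python3 -m handwheel '[{"rotation":[0,0,0],"slide":[0,0,0.1],"claw":1},{"rotation":[0,0,0],"slide":[0,0,0.15],"claw":1},{"rotation":[0,0,0],"slide":[0,0,0.15],"claw":1}]'
```

```text
time: 18.2
position: [0.5766, 0.2114, 0.142]
eef_rot: [3.142, 0.0, 0.047]
wrist_force: [1.0, -4.3, -0.1]
finger_gap: 0.0163
grip_force: 30.0
```

```bash
python3 -m handwheel '[{"rotation":[0,0,0],"slide":[0,0,0.05],"claw":1},{"rotation":[0,0,0],"slide":[0,0,0.1],"claw":1},{"rotation":[0,0,0],"slide":[0,0,0.1],"claw":1}]'
```

```text
time: 18.5
position: [0.5766, 0.2114, 0.1416]
eef_rot: [-3.141, -0.0, 0.047]
wrist_force: [-0.7, -4.9, 2.4]
finger_gap: 0.0162
grip_force: 30.0
```

At TCP z 0.1416, exactly where the shoulder should sit, the force rises: it is fully home. Releasing.

```bash
python3 -m handwheel '[{"rotation":[0,0,0],"slide":[0,0,0],"claw":2.5},{"rotation":[0,0,0],"slide":[0,0,0],"claw":4.5},{"rotation":[0,0,0],"slide":[0,0,0],"claw":5},{"rotation":[0,0,0],"slide":[0,0,0],"claw":5},{"rotation":[0,0,0],"slide":[0,0,0],"claw":5}]'
python3 -m handwheel '[{"rotation":[0,0,0],"slide":[0,0,-2],"claw":5},{"rotation":[0,0,0],"slide":[0,0,-5],"claw":5},{"rotation":[0,0,0],"slide":[0,0,-9],"claw":5},{"rotation":[0,0,0],"slide":[0,0,-12],"claw":5},{"rotation":[0,0,0],"slide":[0,0,-12],"claw":5}]'
python3 - <<'E'
from h import *
im,d,w=cloud('scene');cv2.imwrite('pics/s5.png',cv2.resize(im[60:300,210:390,::-1],None,fx=2.5,fy=2.5))
i=im.astype(int);s=(i[...,0]>120)&(i[...,2]<80)&(i[...,1]>90);s[:120]=0;s[230:]=0;s[:,:280]=0;s[:,370:]=0
p=w[s];p=p[p[:,2]>.1];print(len(p),p.min(0),p.max(0));print(np.nanmax(w[120:230,300:360,2]))
E
```

```text
time: 19.0
position: [0.5765, 0.2117, 0.141]
eef_rot: [-3.141, 0.0, 0.047]
wrist_force: [0.1, 0.0, 0.2]
finger_gap: 0.049
grip_force: 0.0
time: 19.5
position: [0.5778, 0.2119, 0.2675]
eef_rot: [-3.139, -0.009, 0.047]
wrist_force: [0.2, -0.1, 0.3]
finger_gap: 0.0498
grip_force: 0.0
75 [0.5635717  0.19667628 0.10463228] [0.59476203 0.21569415 0.16227673]
0.2772295029829679
```

View pics/s5.png

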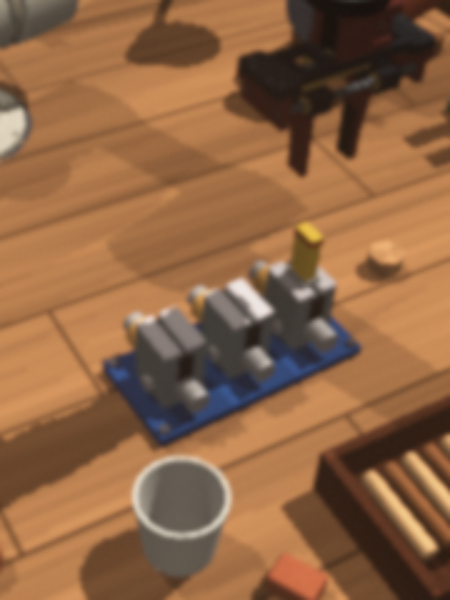

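The picture shows the feeler standing in the far clamp (305,255) with its shoulder on the clamp top. The gripper is clear, and the pot and bob are undisturbed. I'll measure the lean before handing in.

Run:
```python
from h import *
im,d,w=cloud('top');z=w[...,2]
m=(z>.15)&(z<.17)&(abs(w[...,1]-.211)<.03)&(abs(w[...,0]-.577)<.04)
p=w[m];print(len(p),p.mean(0),cv2.minAreaRect(p[:,:2].astype(np.float32)))
if len(p)>20 and np.hypot(*(p.mean(0)[:2]-[.5767,.2112]))<.006: print('ok',env.sign_off())
```

```text
0 [nan nan nan] ((0.0, 0.0), (0.0, 0.0), 0.0)<stdin>:4: RuntimeWarning: Mean of empty slice.
  ret = um.true_divide(
```

```bash
python3 -m handwheel '[{"rotation":[0,0,0],"slide":[-3,0,-1],"claw":5},{"rotation":[0,0,0],"slide":[-6,0,-2],"claw":5},{"rotation":[0,0,0],"slide":[-10,0,-3],"claw":5},{"rotation":[0,0,0],"slide":[-14,0,-3],"claw":5},{"rotation":[0,0,0],"slide":[-14,0,-3],"claw":5}]'
python3 - <<'E'
from h import *
im,d,w=cloud('top');z=w[...,2]
m=(z>.15)&(z<.17)&(abs(w[...,1]-.211)<.03)&(abs(w[...,0]-.577)<.04)
p=w[m];print(len(p),p.mean(0),cv2.minAreaRect(p[:,:2].astype(np.float32)))
if len(p)>20 and np.hypot(*(p.mean(0)[:2]-[.5767,.2112]))<.006: print('ok',env.sign_off())
E
```

```text
time: 20.1
position: [0.4333, 0.2048, 0.2904]
eef_rot: [-3.141, 0.002, 0.049]
wrist_force: [0.8, -0.4, -0.3]
finger_gap: 0.0499
grip_force: 0.0
111 [0.57756168 0.20941316 0.15928546] ((0.5777064561843872, 0.20961830019950867), (0.02861660346388817, 0.01511429250240326), 1.5861542224884033)
the job is handed in; nothing more can be done
ok None
```

Job handed in: split_a and split_b jammed at about 18 mm, split_c was the loose clamp, and the feeler stands released, upright and fully home in it, with peak push about 11 N and about 20 s used (the hand-in returned no verdict).

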